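# Light up the tart display

### The job

Get the pastry display ready for opening: hang the tent-shaped lamp astride the brass rail, directly above the board of tarts, with its white light panel facing the customers (the side away from the robot), lowering it gently so it does not bang on the rail. Put the battery pack fully home, upright, in the pocket of its dock and swing the dock's lever shut over it. Leave everything else on the counter and on the rail where it is.

Things in the scene. Friction and masses are not known exactly. Their poses are not given: they have to be found in the camera images.
- lamp: Loose lamp, 0.3 to 0.65 kg: brass tent-shaped saddle, 100 mm long along y, open below and at both ends, standing upright, yaw within 0.9 rad of 0. Origin: centre of its underside, z up. Inner gap 46 mm at the bottom, narrowing to 22 mm at the flat ridge 70 mm up; walls 5 mm; 66 mm wide outside at most. White light panel on the +x skirt, small black box on the -x skirt.
- lamp_grip (a point): Middle of the lamp's grip: an upright aluminium fin on top of the ridge, 14 mm thick (lamp x), 64 mm long (lamp y), from 75 to 115 mm above the lamp's origin. This point is 95 mm above the origin.
- lamp_ridge (a point): Centre of the inner underside of the lamp's ridge, 70 mm above the lamp's origin: this rests on the bar's top when hung.
- lamp_panel (a point): Centre of the lamp's white light panel, 30 mm to +x of the lamp's origin, 34 mm up.
- rail: Fixed brass rail: a horizontal round bar of 16 mm diameter along the rail's y axis, axis 180 mm above the table, 420 mm long between two posts of 18 mm diameter that rise 188 mm. Origin on the table under the bar's middle; its x axis points away from the robot, to the customers' side (yaw within 0.2 rad of 0).
- bar_top (a point): Top line of the bar at its middle, 188 mm above the table; same axes as the rail.
- tartboard: Fixed hexagonal marble board with brass edge, 150 mm across corners, with three fruit tarts (up to 42 mm high in all), lying on the table under one half of the rail. Origin: its centre, straight below the bar's axis. The lamp hangs above it.
- cardholder: Loose thin steel card holder, tent-shaped, 80 mm long along the bar, without a fin, that already hangs on the other half of the rail: leave it there. Origin: centre of its underside; it reaches 94 mm above that, up to 192 mm above the table.
- battery: Loose grey battery pack, a plain block 75 (x) x 40 (y) x 75 (z) mm, 0.3 to 0.55 kg, standing upright. Origin: centre of its underside. Either way round fits.
- dock: Fixed white dock block, 130 (x) x 70 (y) x 40 (z) mm, yaw within 0.5 rad of 0. At its centre a pocket, open on top, 79 (x) x 44 (y) mm, 30 mm deep, with a 3 mm chamfer. Origin: centre of its underside. A pivot post of 16 mm diameter stands at x = +54 mm, y = 0 and carries the lever.
- pocket_floor (a point): Centre of the pocket's floor, 10 mm above the table; same axes as the dock. A battery fully home stands on it, its top 85 mm above the table.
- dock_lever (a joint): Lever angle (rad) about the upright pivot, counterclockwise from above: 0 = arm along the dock's +y; 1.57 = along its -x, over the battery: shut (stop at 1.62). Starts open, -0.7 to -0.2 (stop -0.9). About 1 N at the handle moves it; it stays where left. The arm, 16 mm wide, 88 to 98 mm above the table, passes 3 mm above a battery fully home and hits one that is not.
- lever_handle (a point): Grip point of the lever's upright round handle, 18 mm in diameter, 98 to 138 mm above the table, 60 mm from the pivot axis; this point is 118 mm up.
- lever_hinge (a point): Point on the lever's pivot axis, 118 mm above the table.
- syrup: Bystander: amber bottle, 64 mm in diameter, 180 mm high. Origin: centre of its underside.
- jar: Bystander: glass jar, 68 mm in diameter, 110 mm high. Origin: centre of its underside.
- cup: Bystander: white mug, 76 mm in diameter, 65 mm high. Origin: centre of its underside.
- sugarbowl: Bystander: blue bowl, 90 mm in diameter, 60 mm high. Origin: centre of its underside.
- server: Bystander: cake server (spatula) lying flat, 200 mm long along its x, origin at its middle, on the customers' side of the rail.

How it is judged:
By the outcome, as a careful person would: the job done as asked, in the order asked, and still so for the second after the job is handed in, with the robot touching nothing.
It also fails if it takes over 72 s, if anything falls off the work surface, if the arm or the gripper's body presses on something with over 40 N, if the wrist force passes 120 N, or if a joint passes its speed limit or range.

### The arm

A 6-joint arm with a two-finger parallel gripper is mounted at the origin on the work surface. World frame = base frame: x ahead of the robot, y to its left, z up, the work surface at z = 0. Lengths are in mm, angles in rad, forces in N, time in s.
With the tool pointing down it reaches from about 350 to 775 mm from the base axis. Payload 7.3 kg.
Tool frame: the origin (TCP) lies on the centre line of the jaws, within the pads' length; the fingertips stand 14 mm ahead of it and the grasp point (between the pads) lies 5 mm behind it; z points along the fingers, y is the line along which they close (so a half turn about z gives the same grasp; the last joint's range is limited). The gripper opens to 92 mm and grips with 3 to 60 N. Pads are 19 mm wide; open, the fingers measure 130 mm over their backs; the gripper's body (75 mm by 190 mm) begins 47 mm behind the grasp point.
Start: joints at [1.019, 0.342, 1.524, -0, 1.275, -0.146], TCP at [207.233, 482.388, 240.741] pointing down, gripper open.
Joint ranges: [-2.53, 2.53], [-0.77, 2.02], [0.04, 2.7], [-1, 4.14], [0.28, 2.66], [-3.11, 3.11]. Speed limits (rad/s): [2.57, 2.57, 3.14, 3.14, 3.14, 3.14].

### API

Orientations are given as [roll, pitch, yaw] about the fixed x, y, z axes, in that order (R = Rz(yaw) Ry(pitch) Rx(roll)).
In Python, from plant import get_obs, capture, bot, spot_in, trace, pinpoint gives the robot as it stands.
- The arm moves only by the tool play_rows, never from a script. Its argument "rows" is a list of rows, each a list of 2 entries, a list of its own where there are three numbers: the shift along the world's x, y, z in units of 3 cm (1.0 is 3 cm), then the turn, a rotation vector about the world's x, y, z in units of 8 degrees (1.0 is 8 degrees). A call has 1 to 12 rows; each row shifts and turns the commanded pose from where the row before left it; what a row does not reach is not made up. A row lasts 1/8 s, in which the tool goes at most 62.5 mm and 10.7 degrees, less where a joint would pass 70% of its speed; a pose out of reach is approached as far as the arm can. A call with a number of a shift or a turn outside -1 to 1 is refused whole. A call with a gripper value outside its range is refused whole. "hand" is the opening, from -1 (shut) to 1 (fully open), set as the call begins (left out, the last holds). The fingers move at their own pace and stop on an object; the grip force is fixed at half the most. Time passes only in rows, so rows that do not move let the fingers close. It gives the time, the measured TCP pose, the force, the opening and the grip force at its end, in the units of the state.
- get_obs(): the state, without advancing time (a new reading comes with each control period).
- capture(name): name is "side" or "top" or "wrist"; returns a dict with "frame" (420x560x3 uint8, red, green, blue), "fov_y" (degrees; the focal length in pixels is half the picture's height over the tangent of half this angle, whatever the lens; pixels are square), "cx", "cy" (the principal point, pixels), "rvec" (rotation vector, rad) and "tvec" (3), from world to camera coordinates, as OpenCV has them; the wrist camera has in their place "hand_eye" (4x4, takes a point from camera to tool coordinates, whose origin is the TCP and whose axes are the flange's). Camera axes: x right, y down, z forward; pixel columns grow to the right and rows downward; lengths in mm; the calibration is good to about 2 mm. The wrist camera is an equidistant fisheye: a pixel r from the principal point sees the ray r / f radians off the axis. A picture is of the moment at which its call begins: read the wrist's pose just before it. There is no depth.
- bot.close_job(): hands the job in; it is judged then, once.
Trained networks look in the newest picture that a camera, given by its name, has taken for a name from the list of things; names that differ only in an ending like _2 or _b are one class to them, and where a whole thing is asked for, a point or a joint stands for the part that bears it (a point fixed in the world has none). Each returns a list of dicts, best first, with "p" (0 to 1); they miss things now and then, are a little off and sometimes report something else, mostly with a low value. They report only what shows in the picture. A call takes as long as a camera call.
- spot_in(query, camera): "at" ([row, column] in pixels, amid what is visible of it).
- trace(query, camera): "mask" (420x560 bool, what is visible of it) and "at" ([row, column] in pixels, amid what is visible of it).
- pinpoint(query, camera): "at" ([row, column] in pixels: a listed point, or the origin of a listed thing).
The state is a dict: "time": time; "joint_positions": joint angles; "dq": joint speeds; "tau": joint torques, N m; "tool_pos": TCP position; "tcp_rot": TCP orientation; "contact_force": force on the tool from outside, world axes, zero at the start; "moment": the same for the moment, N m; "grip_width": finger opening in mm; "finger_force": force on a finger pad.
Only numpy, scipy, OpenCV 4.12 (cv2) and the standard library are available. Lean on these libraries where they do the work, as an engineer would, in place of code of your own. Each camera call takes 0.05 s, during which the arm holds its last target. There are 200 camera calls.

## Working session

There is one attempt and no reset: what is moved stays moved. The work goes in short steps, Python scripts to look and compute and a tool call to move; the robot and the scene stay as the last step left them, time stands still between calls to the robot, and variables do not carry over. Pictures are saved under pics/ and viewed, at most 10 in all, crops included, and the job is handed in when it is done.

Besides the shell and the picture viewer there is one more tool, called after ">>>" as a command line: name --argument value ..., lists and objects as JSON in quotes. play_rows: Moves the arm, as the interface text tells. Shifts and turns lie within -1 to 1; 1 stands for 3 cm of shift or 8 degrees of turn. Its arguments: {"type":"object","properties":{"rows":{"type":"array"},"hand":{"type":"number"}},"required":["rows"]}

```bash
ls; mkdir -p pics
cat > h.py <<'E'
import numpy as np, cv2
from scipy.spatial.transform import Rotation as R
from plant import get_obs, capture, bot, spot_in, trace, pinpoint
def cam(name):
    o=get_obs(); c=capture(name); f=c["frame"].shape[0]/2/np.tan(np.radians(c["fov_y"])/2)
    d=dict(name=name,f=f,cx=c["cx"],cy=c["cy"],img=c["frame"])
    if name=="wrist":
        T=np.eye(4);T[:3,:3]=R.from_euler('xyz',o["tcp_rot"]).as_matrix();T[:3,3]=o["tool_pos"]
        M=T@np.array(c["hand_eye"]); d["R"]=M[:3,:3]; d["o"]=M[:3,3]
    else:
        Rm=cv2.Rodrigues(np.array(c["rvec"],float))[0]; d["R"]=Rm.T; d["o"]=-Rm.T@np.array(c["tvec"],float).ravel()
    return d
def ray(d,at):
    v,u=at; x=(u-d["cx"])/d["f"]; y=(v-d["cy"])/d["f"]
    if d["name"]=="wrist":
        r=np.hypot(x,y)+1e-12; k=np.array([x/r*np.sin(r),y/r*np.sin(r),np.cos(r)])
    else: k=np.array([x,y,1.])
    k=d["R"]@k; return d["o"],k/np.linalg.norm(k)
def proj(d,P):
    k=d["R"].T@(np.array(P)-d["o"])
    if d["name"]=="wrist":
        r=np.hypot(k[0],k[1]); t=np.arctan2(r,k[2]); return d["cy"]+d["f"]*t*k[1]/r, d["cx"]+d["f"]*t*k[0]/r
    return d["cy"]+d["f"]*k[1]/k[2], d["cx"]+d["f"]*k[0]/k[2]
def tri(rays):
    A=0;b=0
    for o,k in rays:
        M=np.eye(3)-np.outer(k,k); A=A+M; b=b+M@o
    p=np.linalg.solve(A,b); return p, max(np.linalg.norm((np.eye(3)-np.outer(k,k))@(p-o)) for o,k in rays)
def atz(d,at,z):
    o,k=ray(d,at); return o+k*(z-o[2])/k[2]
def save(d,n,s=1): cv2.imwrite(n,cv2.cvtColor(d["img"],cv2.COLOR_RGB2BGR))
E
cat > a.py <<'E'
from h import *
C={n:cam(n) for n in ("side","top","wrist")}
for n in C: save(C[n],f"pics/{n}0.png"); print(n,C[n]["o"].round(),C[n]["R"][:,2].round(2))
np.set_printoptions(suppress=True)
for q in "lamp lamp_grip lamp_ridge lamp_panel rail bar_top tartboard cardholder battery dock pocket_floor lever_handle lever_hinge syrup jar cup sugarbowl server".split():
    rs=[];s=q
    for n in C:
        r=pinpoint(q,n)
        if r: rs.append((n,r[0])); s+=f" | {n} {np.round(r[0]['at'])} p{r[0]['p']:.2f}"
    g=[ray(C[n],r["at"]) for n,r in rs if r["p"]>.4]
    if len(g)>1: p,e=tri(g); s+=f" => {p.round(1)} e{e:.1f}"
    print(s)
E
python3 a.py; python3 -c "
import cv2,numpy as np
cv2.imwrite('pics/st.png',cv2.resize(np.vstack([cv2.imread('pics/side0.png'),cv2.imread('pics/top0.png')]),(400,600)))"
```

```text
pics
side [ 379. -567.  832.] [ 0.25  0.6  -0.76]
top [ 359.   23. 1236.] [ 0.22 -0.   -0.98]
wrist [139. 512. 384.] [ 0.25 -0.11 -0.96]
lamp | side [389. 277.] p0.89 | top [275. 399.] p0.84 => [ 457.6 -336.5   16.4] e7.3
lamp_grip | side [375. 275.] p0.70 | top [268. 408.] p0.59 => [ 463.1 -337.1   99.7] e0.6
lamp_ridge | side [378. 277.] p0.98 | top [270. 406.] p0.69 => [ 463.4 -337.8   83.2] e1.9
lamp_panel | side [388. 293.] p0.91 | top [261. 407.] p0.77 => [ 491.2 -354.5   40.5] e0.1
rail
bar_top | side [190. 301.] p0.58 | top [188. 291.] p0.75 => [667.2 -10.  183.5] e0.3
tartboard | side [267. 307.] p0.56 | top [272. 240.] p0.74 => [ 596.6   95.2 -229.9] e140.5
cardholder | side [195. 287.] p0.95 | top [193. 262.] p0.73 => [674.6  73.6  86.9] e3.4
battery | side [255. 222.] p0.79 | top [272. 283.] p0.90 => [460.2   8.8  21.5] e3.6
dock | side [185. 191.] p0.95 | top [268. 184.] p0.83 => [463.4 308.9  -7.2] e1.6
pocket_floor | side [182. 184.] p0.90 | top [159. 294.] p0.73 => [533.9 -36.8 407.4] e128.1
lever_handle | side [132. 201.] p0.73 | top [244. 147.] p0.49 => [527.4 389.2 106.8] e7.6
lever_hinge | side [144. 195.] p0.70 | top [251. 166.] p0.60 => [500.8 332.3 118.8] e1.4
syrup | side [321. 222.] p0.60
jar | side [222. 203.] p0.64 | top [272. 237.] p0.78 => [453.2 144.3   4.1] e1.1
cup | side [379. 377.] p0.75 | top [207. 412.] p0.56 => [ 665.  -394.6   -8.1] e1.5
sugarbowl | side [153. 237.] p0.55 | top [207. 162.] p0.78 => [643.9 387.4  -5.6] e9.6
server | side [224. 349.] p0.82 | top [159. 292.] p0.96 => [817.6 -17.9  -4.2] e2.0
```

View pics/side0.png

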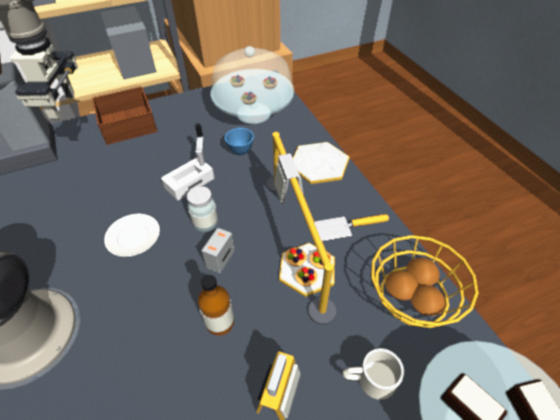

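View pics/top0.png

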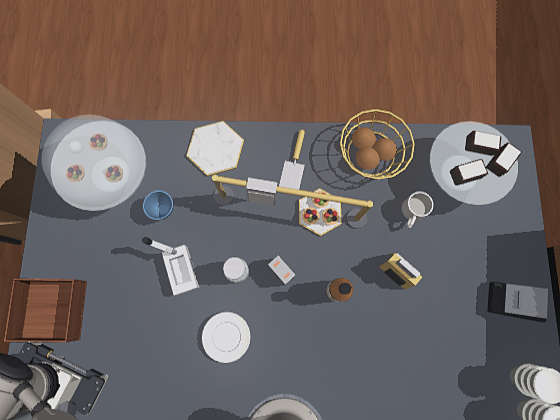

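Side view: lamp at about (277,389), tartboard (305,268), battery (217,250), dock (190,180), lever (199,145). The top view agrees, with the panel on the lamp's far side (yaw about -0.5). Next I move for closer wrist views.

>>> play_rows --rows '[[[0.95,-0.75,0.2],[0,0,0]],[[0.95,-0.75,0.2],[0,0,0]],[[0.95,-0.75,0.2],[0,0,0]],[[0.95,-0.75,0.2],[0,0,0]],[[0.95,-0.75,0.2],[0,0,0]],[[0.95,-0.75,0.2],[0,0,0]],[[0.95,-0.75,0.2],[0,0,0]],[[0,0,0],[0,0,0]]]' --hand 1

```text
time: 3.85
tool_pos: [408.5, 323.6, 283.0]
tcp_rot: [3.141, 0.001, 2.733]
contact_force: [-0.0, 0.1, 0.7]
grip_width: 91.8
finger_force: 0.0
```

```bash
cat > b.py <<'E'
from h import *
import sys,pickle
k=sys.argv[1]
d=cam("wrist"); save(d,f"pics/w{k}.png"); out={}
for q in "lamp lamp_grip lamp_ridge lamp_panel bar_top tartboard cardholder battery dock pocket_floor lever_handle lever_hinge jar".split():
    r=pinpoint(q,"wrist")
    if r and r[0]["p"]>.4: out[q]=(r[0]["at"],r[0]["p"]); print(q,np.round(r[0]["at"]),round(r[0]["p"],2))
M={}
for q in sys.argv[2:]:
    r=trace(q,"wrist")
    if r: M[q]=r[0]["mask"]
pickle.dump((d,out,M),open(f"v{k}.pkl","wb"))
E
python3 b.py 1 dock lever_handle jar
```

```text
lamp_ridge [306. 372.] 0.73
dock [215. 285.] 0.92
lever_handle [275. 375.] 0.79
lever_hinge [280. 319.] 0.78
```

>>> play_rows --rows '[[[0.1,-1,0],[0,0,0]],[[0.1,-1,0],[0,0,0]],[[0.1,-1,0],[0,0,0]],[[0.1,-1,0],[0,0,0]],[[0.1,-1,0],[0,0,0]],[[0,0,0],[0,0,0]]]'

```text
time: 5.45
tool_pos: [422.0, 173.6, 282.9]
tcp_rot: [3.142, 0.0, 2.733]
contact_force: [-0.9, -0.0, 0.6]
grip_width: 91.7
finger_force: 0.0
```

```bash
python3 b.py 2 dock battery lever_handle jar
```

```text
battery [249. 187.] 0.58
dock [162. 381.] 0.71
pocket_floor [165. 384.] 0.56
lever_handle [212. 485.] 0.58
lever_hinge [218. 440.] 0.67
jar [210. 267.] 0.69
```

>>> play_rows --rows '[[[0,-1,0],[0,0,0]],[[0,-1,0],[0,0,0]],[[0,-1,0],[0,0,0]],[[0,-1,0],[0,0,0]],[[0,-1,0],[0,0,0]],[[0,-1,0],[0,0,0]],[[0,0,0],[0,0,0]]]'

```text
time: 7.22
tool_pos: [421.8, -6.4, 282.8]
tcp_rot: [-3.142, 0.0, 2.733]
contact_force: [-0.0, 0.0, 0.1]
grip_width: 91.8
finger_force: 0.0
```

```bash
python3 b.py 3 battery tartboard rail lamp
```

```text
tartboard [335. 277.] 0.85
battery [200. 304.] 0.76
dock [124. 481.] 0.84
pocket_floor [123. 486.] 0.84
lever_hinge [160. 548.] 0.58
jar [164. 389.] 0.91
```

>>> play_rows --rows '[[[0,-1,0],[0,0,0]],[[0,-1,0],[0,0,0]],[[0,-1,0],[0,0,0]],[[0,-1,0],[0,0,0]],[[0,-1,0],[0,0,0]],[[0,-1,0],[0,0,0]],[[0,0,0],[0,0,0]]]'

```text
time: 9.0
tool_pos: [421.7, -186.7, 282.5]
tcp_rot: [-3.142, -0.0, 2.733]
contact_force: [0.1, 0.1, -0.3]
grip_width: 91.7
finger_force: 0.0
```

```bash
python3 b.py 4 tartboard rail lamp
python3 -c "
import cv2,numpy as np
I=[cv2.imread(f'pics/w{k}.png') for k in (1,2,3,4)]
cv2.imwrite('pics/m.png',cv2.resize(np.vstack([np.hstack(I[:2]),np.hstack(I[2:])]),(800,600),interpolation=cv2.INTER_AREA))"
```

```text
lamp [248. 195.] 0.85
battery [152. 422.] 0.64
dock [ 94. 552.] 0.96
pocket_floor [ 93. 559.] 0.7
jar [122. 490.] 0.69
```

View pics/m.png

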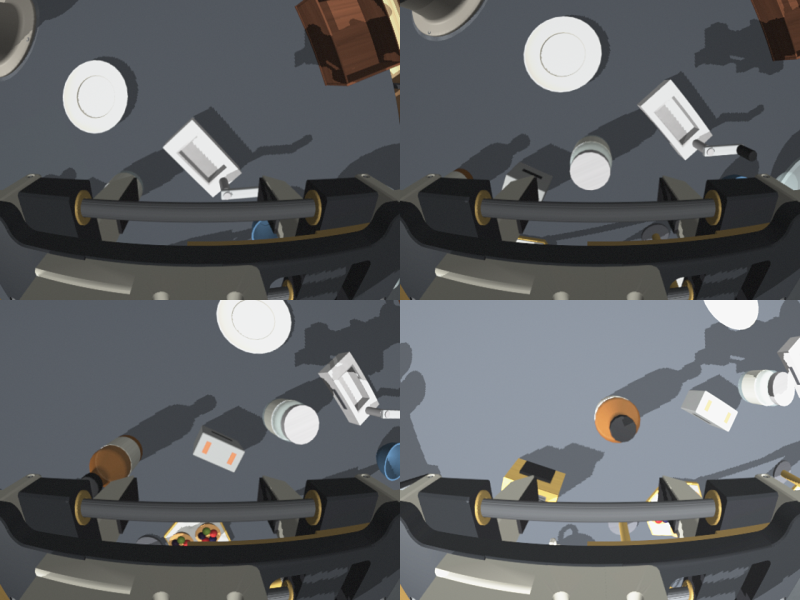

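Wrist views show the dock with its lever open, jar, battery, syrup and lamp, all where the fixed cameras put them. The camera looks robot-ward of the jaws, so I shift forward once more and then fit the silhouettes.

>>> play_rows --rows '[[[0.8,-0.5,0],[0,0,0]],[[0.8,-0.5,0],[0,0,0]],[[0.8,-0.5,0],[0,0,0]],[[0.8,-0.5,0],[0,0,0]],[[0,0,0],[0,0,0]]]'

```text
time: 10.48
tool_pos: [518.5, -245.8, 281.8]
tcp_rot: [3.141, -0.001, 2.736]
contact_force: [-0.5, 0.0, -1.3]
grip_width: 91.7
finger_force: 0.0
```

```bash
python3 b.py 5 battery lamp tartboard
cat > fit.py <<'E'
from h import *
import pickle,sys
from scipy.optimize import minimize
from scipy.spatial import ConvexHull
def box(a,b,z0,z1): return np.array([[sx*a/2,sy*b/2,z] for sx in(-1,1) for sy in(-1,1) for z in(z0,z1)])
lampb=np.array([[sx*x,sy*50,z] for sx in(-1,1) for sy in(-1,1) for x,z in((28,0),(16,75))])
lampb=np.vstack([lampb, [[33,s*40,z] for s in(-1,1) for z in (10,)]])
MOD={"battery":[box(75,40,0,75)],"dock":[box(130,70,0,40)],"lamp":[lampb,box(14,64,75,115)],
 "tartboard":[np.array([[75*np.cos(t),75*np.sin(t),z] for t in np.arange(6)*np.pi/3 for z in(0,14)])]}
def sil(d,q,p):
    m=np.zeros(d["img"].shape[:2],np.uint8); c,s=np.cos(p[2]),np.sin(p[2])
    for B in MOD[q]:
        P=B@np.array([[c,s,0],[-s,c,0],[0,0,1]])+[p[0],p[1],0]
        uv=np.array([proj(d,x)[::-1] for x in P]).astype(np.float32)
        cv2.fillConvexPoly(m,np.round(cv2.convexHull(uv)*16).astype(np.int32),1,shift=4)
    return m>0
def fit(q,views,p0):
    def cost(p):
        c=0
        for d,m in views:
            s=sil(d,q,p); c+=1-(s&m).sum()/max((s|m).sum(),1)
        return c/len(views)
    best=None
    for dy in(-.6,-.3,0,.3,.6):
        r=minimize(cost,[p0[0],p0[1],p0[2]+dy],method="Nelder-Mead",options=dict(initial_simplex=np.array([p0[0],p0[1],p0[2]+dy])+np.array([[0,0,0],[8,0,0],[0,8,0],[0,0,.2]])))
        if best is None or r.fun<best.fun: best=r
    return best.x,best.fun
E
cat > c.py <<'E'
from fit import *
np.set_printoptions(suppress=True)
C={n:cam(n) for n in("side","top")}
V={k:pickle.load(open(f"v{k}.pkl","rb")) for k in range(1,6)}
G={"battery":([460,9,.5],(3,4,5)),"dock":([463,309,.3],(1,2)),"lamp":([462,-337,-.5],(4,5)),"tartboard":([660,-80,0],())}
allv={}
for q,(p0,ks) in G.items():
    L=[]
    for n in C:
        r=trace(q,n)
        if r: L.append((n,C[n],r[0]["mask"],r[0]["p"]))
    for k in ks:
        if q in V[k][2]: L.append((k,V[k][0],V[k][2][q],1))
    allv[q]=L
    print(q,[(l[0],int(l[2].sum()),round(l[3],2)) for l in L])
    x,f=fit(q,[(l[1],l[2]) for l in L],p0); print("  all",x.round(3),round(f,3))
    for l in L: x,f=fit(q,[(l[1],l[2])],p0); print("  ",l[0],x.round(3),round(f,3))
pickle.dump((C,allv),open("all.pkl","wb"))
# rail: yellow bar pixels in top, line at z=180
for n in C:
    r=trace("rail",n)
    if r:
        m=r[0]["mask"]; print("rail",n,m.sum(),r[0]["p"])
        v,u=np.nonzero(m); vx,vy,x0,y0=cv2.fitLine(np.c_[u,v].astype(np.float32),cv2.DIST_HUBER,0,.01,.01).ravel()
        t=(u-x0)*vx+(v-y0)*vy
        for tt in(np.percentile(t,1),np.percentile(t,99)): print("  end",atz(C[n],(y0+tt*vy,x0+tt*vx),180).round(1))
# bar ends from eyeballed pixels
for n,e in(("top",[(180,215),(204,371)]),("side",[(135,276),(267,329)])):
    for a in e: print(n,atz(C[n],a,184).round(1))
for n in C: print(n,"tart",atz(C[n],spot_in("tartboard",n)[0]["at"],15).round(1), [ (np.round(r["at"]),round(r["p"],2)) for r in pinpoint("tartboard",n)])
E
python3 c.py
```

```text
lamp [169. 202.] 0.59
lamp_grip [182. 178.] 0.64
lamp_ridge [182. 183.] 0.7
lamp_panel [197. 186.] 0.82
bar_top [252. 541.] 0.97
tartboard [227. 407.] 0.65
cardholder [211. 538.] 0.76
battery [ 74. 433.] 0.65
dock [ 34. 556.] 0.91
jar [ 52. 500.] 0.89
battery [('side', 1578, 0.67), ('top', 396, 0.72), (3, 3821, 1), (5, 3148, 1)]
  all [458.021  14.568   0.785] 0.533
   side [460.    9.   -0.1] 1.0
   top [458.548  14.093   0.733] 0.088
   3 [460.    9.   -0.1] 1.0
   5 [457.397  13.971   0.762] 0.038
dock [('side', 1367, 0.58), ('top', 1356, 0.83), (1, 6773, 1), (2, 7015, 1)]
  all [458.124 312.773   0.344] 0.16
   side [459.632 313.871   0.33 ] 0.132
   top [459.187 311.646   0.34 ] 0.157
   1 [457.869 312.554   0.341] 0.14
   2 [457.476 313.197   0.346] 0.186
lamp [('side', 1856, 0.77), ('top', 204, 0.48), (4, 2534, 1), (5, 4337, 1)]
  all [ 464.795 -336.135   -0.749] 0.379
   side [ 466.475 -332.931   -0.735] 0.144
   top [ 477.757 -342.611   -0.462] 0.758
   4 [ 458.9   -331.712   -0.546] 0.484
   5 [ 463.552 -336.56    -0.756] 0.069
tartboard [('side', 684, 0.78), ('top', 1274, 0.78)]
  all [ 643.261 -104.28     1.066] 0.451
   side [ 663.384 -104.516    0.099] 0.699
   top [ 641.842 -104.424   -0.015] 0.196
rail side 1229 0.71
  end [ 662.4 -101.6  180. ]
  end [ 570.5 -314.4  180. ]
rail top 1339 0.79
  end [676.9 201.4 180. ]
  end [ 625.6 -204.   180. ]
top [685.8 195.9 184. ]
top [ 625.3 -222.6  184. ]
side [694.1 196.4 184. ]
side [ 627.9 -217.9  184. ]
side tart [ 651.4 -184.    15. ] [(array([270., 308.]), 0.91)]
top tart [ 633.2 -100.    15. ] [(array([213., 320.]), 0.81)]
```

>>> play_rows --rows '[[[-0.15,-0.25,0],[0,0,-0.98]],[[-0.15,-0.25,0],[0,0,-0.98]],[[-0.15,-0.25,0],[0,0,-0.98]],[[-0.15,-0.25,0],[0,0,-0.98]],[[-0.15,-0.25,0],[0,0,-0.98]],[[-0.15,-0.25,0],[0,0,-0.98]],[[-0.15,-0.25,0],[0,0,-0.98]],[[-0.15,-0.25,0],[0,0,-0.98]],[[-0.15,-0.25,0],[0,0,-0.98]],[[-0.15,-0.25,0],[0,0,-0.98]],[[-0.15,-0.25,0],[0,0,-0.98]],[[-0.15,-0.25,0],[0,0,-0.98]]]'

```text
time: 13.62
tool_pos: [463.6, -335.3, 282.7]
tcp_rot: [3.142, -0.0, 1.089]
contact_force: [-0.4, 0.4, -0.3]
grip_width: 91.7
finger_force: 0.0
```

>>> play_rows --rows '[[[0,0,-0.5],[0,0,-0.98]],[[0,0,-0.5],[0,0,-0.98]],[[0,0,0],[0,0,0]]]'

```text
time: 14.0
tool_pos: [463.3, -334.7, 251.7]
tcp_rot: [-3.139, -0.0, 0.821]
contact_force: [-0.2, -0.2, 0.5]
grip_width: 91.4
finger_force: 0.0
```

```bash
python3 b.py 6 lamp syrup
cat > e.py <<'E'
from fit import *
np.set_printoptions(suppress=True)
C,allv=pickle.load(open("all.pkl","rb")); d6,o6,M6=pickle.load(open("v6.pkl","rb")); d5,o5,M5=pickle.load(open("v5.pkl","rb"))
sd=[l for l in allv["lamp"] if l[0]=="side"][0]
if "lamp" in M6:
    for n,L in(("6",[(d6,M6["lamp"])]),("6+5+s",[(d6,M6["lamp"]),(d5,M5["lamp"]),(sd[1],sd[2])])): print(n,[np.round(a,3) for a in fit("lamp",L,[464,-336,-.75])])
for q in("lamp_grip","lamp_ridge","lamp_panel"):
    if q in o6 and q in o5: print(q,tri([ray(d6,o6[q][0]),ray(d5,o5[q][0])]))
capture("top")
for n in("top","side"):
    for r in spot_in("syrup",n)[:1]: print("syrup",n,r["p"],atz(C[n],r["at"],90))
# bar axis: plane intersection from yellow pixels
N=[];im={}
for n,e in(("top",[(180,215),(204,371)]),("side",[(135,276),(267,329)])):
    d=C[n]; h=cv2.cvtColor(d["img"],cv2.COLOR_RGB2HSV); a,b=[np.array(x,float) for x in e]; t=(b-a)/np.linalg.norm(b-a); nn=np.array([-t[1],t[0]])
    v,u=np.nonzero((h[...,0]>15)&(h[...,0]<32)&(h[...,1]>110)&(h[...,2]>60)); P=np.c_[v,u]-a; s=P@t; w=P@nn; L=np.linalg.norm(b-a)
    k=(np.abs(w)<6)&(s>.1*L)&(s<.85*L); 
    cs=[]
    for q in np.arange(.12*L,.85*L,2):
        j=k&(np.abs(s-q)<1.5)
        if j.sum()>5: cs.append(a+q*t+nn*np.median(w[j]))
    cs=np.array(cs); f=cv2.fitLine(cs.astype(np.float32),cv2.DIST_HUBER,0,.01,.01).ravel(); p1=f[2:]+60*f[:2];p0=f[2:]-60*f[:2]
    q0,q1=atz(d,p0,181),atz(d,p1,181); dr=(q1-q0)/(q1-q0)[1]; pt=q0+dr*(-100-q0[1]); print(n,len(cs),"x at y=-100:",pt[0].round(1),"yaw",-np.arctan(dr[0]).round(4)); 
    N.append((np.cross(ray(d,p0)[1],ray(d,p1)[1]),d["o"]))
dl=np.cross(N[0][0],N[1][0]); dl/=dl[1]; A=np.array([N[0][0],N[1][0],[0,1,0]]); p=np.linalg.solve(A,[N[0][0]@N[0][1],N[1][0]@N[1][1],-100]); print("axis at y=-100",p,"dir",dl)
print(get_obs()["joint_positions"])
E
python3 e.py
```

```text
lamp [184. 281.] 0.68
lamp_grip [201. 279.] 0.75
lamp_ridge [200. 278.] 0.71
lamp_panel [188. 304.] 0.87
tartboard [199. 278.] 0.52
battery [  8. 101.] 0.62
lever_handle [188. 307.] 0.69
6 [array([ 462.973, -337.061,   -0.727]), np.float64(0.092)]
6+5+s [array([ 464.416, -336.103,   -0.747]), np.float64(0.108)]
lamp_grip (array([ 462.41613245, -336.45697196,   89.99568861]), np.float64(1.1421061631220233))
lamp_ridge (array([ 463.50445624, -333.97570513,   87.46508844]), np.float64(0.768563276546559))
lamp_panel (array([ 485.72635057, -353.16961637,   40.0090079 ]), np.float64(0.841996375032341))
syrup top 0.63 [ 405.34280674 -144.87108688   90.        ]
syrup side 0.63 [ 408.25574507 -159.88382428   90.        ]
top 30 x at y=-100: 640.6 yaw -0.1615
side 16 x at y=-100: 648.9 yaw -0.2358
axis at y=-100 [ 694.14882548 -100.           -6.09698985] dir [ 0.66233625  1.         -1.74390245]
[-0.75970955  0.42061204  1.37006511 -0.00000202  1.35083181 -0.00897759]
```

View pics/w6.png

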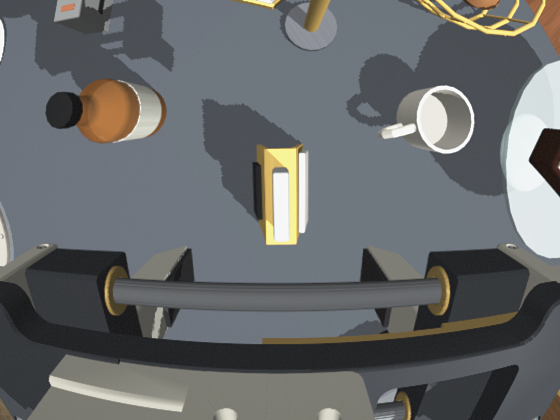

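Lamp seen straight on at about (280,195), panel on the right at (303,193), clear of both jaws. Descending to grasp.

>>> play_rows --rows '[[[0,-0.05,-0.9],[0,0,0]],[[0,0,-0.9],[0,0,0]],[[0,0,-0.9],[0,0,0]],[[0,0,-0.9],[0,0,0]],[[0,0,-0.8],[0,0,0]],[[0,0,-0.5],[0,0,0]],[[0,0,-0.25],[0,0,0]],[[0,0,0],[0,0,0]]]'

```text
time: 15.95
tool_pos: [463.8, -336.7, 98.3]
tcp_rot: [3.142, 0.0, 0.82]
contact_force: [0.6, 0.4, 0.4]
grip_width: 91.7
finger_force: 0.0
```

>>> play_rows --rows '[[[0,0,0],[0,0,0]],[[0,0,0],[0,0,0]],[[0,0,0],[0,0,0]],[[0,0,0],[0,0,0]],[[0,0,0],[0,0,0]],[[0,0,0],[0,0,0]]]' --hand -1

```text
time: 16.7
tool_pos: [463.7, -336.6, 98.2]
tcp_rot: [3.142, 0.0, 0.82]
contact_force: [0.5, 0.6, -0.5]
grip_width: 36.3
finger_force: 0.0
```

>>> play_rows --rows '[[[0,0,0],[0,0,0]],[[0,0,0],[0,0,0]],[[0,0,0],[0,0,0]],[[0,0,0],[0,0,0]],[[0,0,0.3],[0,0,0]],[[0,0,0.7],[0,0,0]]]'

```text
time: 17.45
tool_pos: [462.9, -335.8, 127.6]
tcp_rot: [-3.138, -0.0, 0.82]
contact_force: [0.2, 0.5, -4.0]
grip_width: 13.6
finger_force: 30.0
```

>>> play_rows --rows '[[[0,0,0.9],[0,0,0]],[[0,0,0.9],[0,0,0]],[[0,0,0.9],[0,0,0]],[[0.1,0.1,0.9],[0,0,0]],[[0.3,0.3,0.9],[0,0,0.3]],[[0.5,0.6,0.9],[0,0,0.5]],[[0.7,0.8,0.9],[0,0,0.6]],[[0.7,0.9,0.1],[0,0,0.6]],[[0.7,0.9,0],[0,0,0.6]],[[0.7,0.9,0],[0,0,0.6]],[[0.7,0.9,0],[0,0,0.6]],[[0.6,0.9,0],[0,0,0.5]]]'

```text
time: 18.95
tool_pos: [613.9, -146.5, 320.0]
tcp_rot: [-3.14, -0.0, 1.423]
contact_force: [0.6, 0.2, -4.5]
grip_width: 13.8
finger_force: 30.0
```

>>> play_rows --rows '[[[0.5,0.7,0],[0,0,0.3]],[[0.3,0.5,0],[0,0,0.3]],[[0.1,0.1,0],[0,0,0]],[[0,0,0],[0,0,0]]]'

```text
time: 19.45
tool_pos: [640.5, -109.1, 320.1]
tcp_rot: [-3.141, 0.0, 1.503]
contact_force: [0.1, -1.1, -3.7]
grip_width: 13.9
finger_force: 30.0
```

```bash
python3 b.py 7 rail lamp; python3 -c "
from h import *
o=get_obs(); print(o['tool_pos'],o['tcp_rot'],o['contact_force'],o['moment'],o['joint_positions'])
np.set_printoptions(suppress=True)
import pickle
d=pickle.load(open('v7.pkl','rb'))[0]
for y in (-220,-104,-12,73,190): print(y,np.round(proj(d,[659+.155*y,y,188])))
"
```

```text
lamp [217. 280.] 0.84
lamp_grip [273. 273.] 0.66
lamp_panel [230. 321.] 0.69
bar_top [ 94. 295.] 0.85
tartboard [173. 282.] 0.67
cardholder [ 30. 293.] 0.93
battery [104. 149.] 0.8
lever_handle [106. 147.] 0.65
jar [339. 296.] 0.64
[ 640.75234594 -108.56767794  320.23272924] [ 3.14147839e+00 -1.01331176e-05  1.50432151e+00] [-0.23577451  0.21788228 -4.4616033 ] [-0.09930943  0.0315058   0.05143262] [-2.85691821e-01  5.48920755e-01  9.79610649e-01  3.47696216e-05
  1.61295193e+00 -2.19215536e-01]
-220 [317. 270.]
-104 [203. 280.]
-12 [ 96. 290.]
73 [  1. 299.]
190 [-99. 308.]
```

View pics/w7.png

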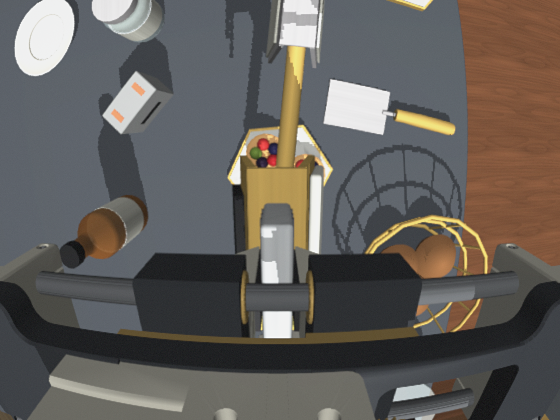

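Lamp held at (275,215), panel to the right (customers' side). The bar enters from above at columns 287-296, with the cardholder beyond and the tartboard below. Now I fit the bar line from this picture.

```bash
cat > g.py <<'E'
from fit import *
d,o,M=pickle.load(open("v7.pkl","rb")); h=cv2.cvtColor(d["img"],cv2.COLOR_RGB2HSV); P=[]
for v in range(55,160,3):
    r=h[v,270:315]; k=np.nonzero((r[:,0]>14)&(r[:,0]<32)&(r[:,1]>100))[0]
    if len(k)>8:
        g=np.split(k,np.nonzero(np.diff(k)>2)[0]+1); g=max(g,key=len); c=270+(g[0]+g[-1])/2; P.append(atz(d,(v,c),181)); 
        if v%15==10: print(v,270+g[0],270+g[-1])
P=np.array(P); f=np.polyfit(P[:,1],P[:,0],1); print("x=",f,"yaw",-np.arctan(f[0]),"x at -104",np.polyval(f,-104),"resid",np.std(P[:,0]-np.polyval(f,P[:,1])),P[[0,-1]])
for at in ((152,228),(152,229),(150,334),(126,303),(128,249)): print("board corner",atz(d,at,14).round(1))
r=[trace("rail","top")] 
C=cam("top"); m=trace("tartboard","top"); print(m[0]["p"],atz(C,m[0]["at"],15))
save(C,"pics/top7.png")
E
python3 g.py
```

```text
55 287 304
70 285 302
85 284 301
100 282 299
115 281 298
130 280 296
145 278 295
x= [1.60251182e-01 6.60008685e+02] yaw -0.1589001644537236 x at -104 643.3425621416992 resid 1.9371074475863124 [[664.4038424   24.80129074 181.        ]
 [658.61750264 -64.92899987 181.        ]]
board corner [574.  -68.4  14. ]
board corner [575.4 -68.5  14. ]
board corner [721.4 -75.3  14. ]
board corner [679.9 -39.8  14. ]
board corner [605.9 -37.5  14. ]Traceback (most recent call last):
  File "g.py", line 11, in <module>
    C=cam("top"); m=trace("tartboard","top"); print(m[0]["p"],atz(C,m[0]["at"],15))
                                                    ~^^^
IndexError: list index out of range
```

>>> play_rows --rows '[[[0.11,0.15,0],[0,0,-0.31]],[[0,0,0],[0,0,-0.31]],[[0,0,-0.5],[0,0,0]],[[0,0,-0.5],[0,0,0]],[[0,0,-0.4],[0,0,0]],[[0,0,-0.2],[0,0,0]],[[0,0,0],[0,0,0]]]'

```text
time: 21.28
tool_pos: [643.9, -104.1, 271.7]
tcp_rot: [-3.141, -0.0, 1.418]
contact_force: [0.4, 0.5, -4.9]
grip_width: 14.1
finger_force: 30.0
```

>>> play_rows --rows '[[[0,0,-0.3],[0,0,0]],[[0,0,-0.4],[0,0,0]],[[0,0,-0.4],[0,0,0]],[[0,0,-0.3],[0,0,0]],[[0,0,-0.15],[0,0,0]],[[0,0,-0.08],[0,0,0]],[[0,0,-0.05],[0,0,0]],[[0,0,0],[0,0,0]]]'

```text
time: 22.28
tool_pos: [644.1, -104.1, 222.0]
tcp_rot: [3.141, 0.0, 1.418]
contact_force: [0.2, 0.7, -3.7]
grip_width: 13.6
finger_force: 30.0
```

>>> play_rows --rows '[[[0,0,-0.06],[0,0,0]],[[0,0,-0.05],[0,0,0]],[[0,0,-0.04],[0,0,0]],[[0,0,-0.03],[0,0,0]],[[0,0,0],[0,0,0]]]'

```text
time: 22.9
tool_pos: [644.0, -104.1, 216.4]
tcp_rot: [-3.142, -0.0, 1.418]
contact_force: [0.7, 0.3, -3.3]
grip_width: 13.9
finger_force: 30.0
```

>>> play_rows --rows '[[[0,0,-0.03],[0,0,0]],[[0,0,-0.03],[0,0,0]],[[0,0,0],[0,0,0]]]'

```text
time: 23.28
tool_pos: [644.1, -104.2, 215.8]
tcp_rot: [3.14, 0.0, 1.418]
contact_force: [-2.3, 0.8, 4.8]
grip_width: 13.9
finger_force: 30.0
```

>>> play_rows --rows '[[[0,0,0.02],[0,0,0]],[[0,0,0],[0,0,0]],[[0,0,0],[0,0,0]],[[0,0,0],[0,0,0]]]' --hand 0

```text
time: 23.78
tool_pos: [644.1, -104.1, 215.1]
tcp_rot: [3.142, -0.0, 1.418]
contact_force: [0.5, 0.1, -0.5]
grip_width: 44.6
finger_force: 0.0
```

>>> play_rows --rows '[[[0,0,0.3],[0,0,0]],[[0,0,0.6],[0,0,0]],[[0,0,0.9],[0,0,0]],[[0,0,0.9],[0,0,0]],[[0,0,0.5],[0,0,0]]]' --hand 1

```text
time: 24.4
tool_pos: [644.4, -104.2, 313.5]
tcp_rot: [3.139, 0.0, 1.418]
contact_force: [0.7, -0.4, -0.5]
grip_width: 89.9
finger_force: 0.0
```

```bash
cat > i.py <<'E'
from h import *
d={n:cam(n) for n in("side","top","wrist")}
for n in d:
    r=pinpoint("lamp_ridge",n); print(n,[(np.round(x["at"]),round(x["p"],2),atz(d[n],x["at"],188).round(1)) for x in r[:1]])
a=d["side"]["img"][120:330,180:390]; b=d["wrist"]["img"]
cv2.imwrite("pics/hung.png",cv2.cvtColor(np.hstack([cv2.resize(a,(400,400)),cv2.resize(b,(400,300)) if 0 else cv2.copyMakeBorder(cv2.resize(b,(400,300)),0,100,0,0,0)]),cv2.COLOR_RGB2BGR))
E
python3 i.py
```

```text
side [(array([221., 309.]), 0.63, array([ 641.2, -102.6,  188. ]))]
top [(array([196., 330.]), 0.63, array([ 643.8, -111.8,  188. ]))]
wrist [(array([212., 276.]), 0.77, array([ 643. , -104.9,  188. ]))]
```

View pics/hung.png

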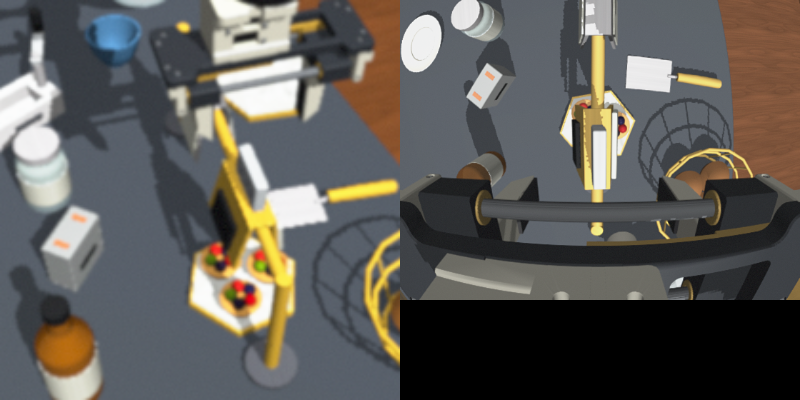

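Lamp hangs astride the bar over the board, panel on the customers' side, within 1-2 mm of target. Now the battery.

>>> play_rows --rows '[[[-0.3,0.2,0],[0,0,-0.3]],[[-0.6,0.4,0],[0,0,-0.5]],[[-0.8,0.5,0],[0,0,-0.6]],[[-0.8,0.5,0],[0,0,-0.6]],[[-0.8,0.5,0],[0,0,-0.6]],[[-0.8,0.5,-0.4],[0,0,-0.6]],[[-0.8,0.5,-0.6],[0,0,-0.6]],[[-0.7,0.45,-0.8],[0,0,-0.5]],[[-0.4,0.3,-0.8],[0,0,-0.3]],[[-0.2,0.1,-0.7],[0,0,-0.11]],[[0,0,-0.2],[0,0,0]],[[0,0,0],[0,0,0]]]'

```text
time: 26.2
tool_pos: [458.2, 14.3, 206.1]
tcp_rot: [-3.141, 0.0, 0.76]
contact_force: [0.4, -0.2, 0.1]
grip_width: 91.7
finger_force: 0.0
```

```bash
python3 b.py 8 battery dock jar
cat > j.py <<'E'
from fit import *
V={k:pickle.load(open(f"v{k}.pkl","rb")) for k in(5,8)}
for ks in((8,),(5,8)):
    print(ks,[np.round(a,3) for a in fit("battery",[(V[k][0],V[k][2]["battery"]) for k in ks],[457.6,14,.76])])
d,o,M=V[8]
if "dock" in M: print("dock",M["dock"].sum(),[np.round(a,3) for a in fit("dock",[(d,M["dock"])],[458,313,.34])])
x=d["img"].copy()
for q,p,c in(("battery",[457.6,14,.76],(255,0,0)),("dock",[458,312.8,.343],(0,255,0))):
    cs,_=cv2.findContours(sil(d,q,p).astype(np.uint8),cv2.RETR_EXTERNAL,cv2.CHAIN_APPROX_NONE); cv2.drawContours(x,cs,-1,c,1)
cv2.imwrite("pics/ov8.png",x[...,::-1])
E
python3 j.py
```

```text
lamp [164. 520.] 0.65
lamp_panel [111. 190.] 0.74
bar_top [ 55. 533.] 0.73
tartboard [152. 457.] 0.74
battery [191. 280.] 0.82
dock [27. 97.] 0.95
pocket_floor [23. 91.] 0.77
jar [114. 188.] 0.72
(8,) [array([457.767,  13.674,   0.745]), np.float64(0.077)]
(5, 8) [array([457.886,  14.81 ,   0.747]), np.float64(0.062)]
dock 7216 [array([ 4.58e+02,  3.13e+02, -2.60e-01]), np.float64(1.0)]
```

View pics/ov8.png

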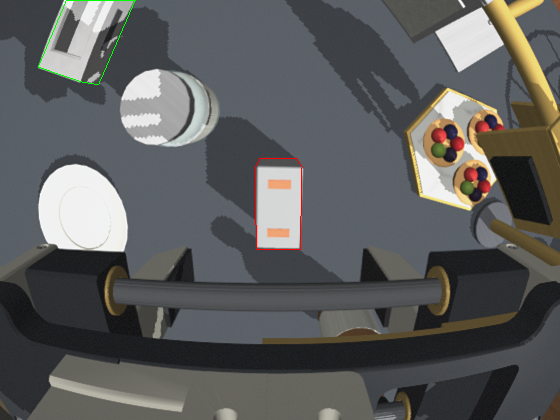

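Battery at (280,205) and dock at (85,40) both match the overlaid models. Descending onto the battery.

>>> play_rows --rows '[[[0,0,-0.7],[0,0,0]],[[0,0,-0.9],[0,0,0]],[[0,0,-0.9],[0,0,0]],[[0,0,-0.9],[0,0,0]],[[0,0,-0.8],[0,0,0]],[[0,0,-0.6],[0,0,0]],[[0,0,-0.3],[0,0,0]],[[0,0,0],[0,0,0]]]'

```text
time: 28.05
tool_pos: [457.9, 14.4, 53.0]
tcp_rot: [-3.141, 0.001, 0.76]
contact_force: [0.5, 0.5, -0.1]
grip_width: 92.2
finger_force: 0.0
```

>>> play_rows --rows '[[[0,0,0],[0,0,0]],[[0,0,0],[0,0,0]],[[0,0,0],[0,0,0]],[[0,0,0],[0,0,0]],[[0,0,0],[0,0,0]],[[0,0,0],[0,0,0]],[[0,0,0],[0,0,0]]]' --hand -1

```text
time: 28.92
tool_pos: [458.5, 14.2, 53.4]
tcp_rot: [3.141, -0.0, 0.76]
contact_force: [1.2, -1.4, 0.2]
grip_width: 40.0
finger_force: 29.9
```

>>> play_rows --rows '[[[0,0,0.4],[0,0,0]],[[0,0,0.9],[0,0,0]],[[0,0,0.9],[0,0,0]],[[0,0,0.9],[0,0,0]],[[0,0.2,0.9],[0,0,0]],[[0,0.5,0.7],[0,0,-0.3]],[[0,0.8,0.2],[0,0,-0.5]],[[0,0.9,0],[0,0,-0.6]],[[0,0.9,0],[0,0,-0.6]],[[0,0.9,0],[0,0,-0.6]],[[0,0.9,0],[0,0,-0.38]],[[0,0.8,0],[0,0,0]]]'

```text
time: 30.42
tool_pos: [457.2, 192.3, 200.5]
tcp_rot: [-3.141, 0.001, 0.344]
contact_force: [0.1, -0.6, -3.3]
grip_width: 39.8
finger_force: 29.8
```

>>> play_rows --rows '[[[0,0.5,0],[0,0,0]],[[0,0.3,0],[0,0,0]],[[0,0,0],[0,0,0]]]'

```text
time: 30.8
tool_pos: [457.9, 215.5, 200.2]
tcp_rot: [3.141, 0.0, 0.345]
contact_force: [-0.1, 0.4, -3.6]
grip_width: 40.1
finger_force: 29.8
```

```bash
python3 b.py 9 battery dock lever_handle
cat > k.py <<'E'
from fit import *
o=get_obs(); print(np.round(o["tool_pos"],1),np.round(o["tcp_rot"],4))
V={k:pickle.load(open(f"v{k}.pkl","rb")) for k in(1,2,9)}
def mask(k):
    d,_,M=V[k]; return M.get("dock")
for k in(1,2,9): print(k,"dock" in V[k][2])
d=V[9][0]; x=d["img"].copy(); p=np.array([458,312.8,.343]); c,s=np.cos(p[2]),np.sin(p[2])
def rect(a,b,z,col):
    q=np.array([[-a/2,-b/2],[a/2,-b/2],[a/2,b/2],[-a/2,b/2]])@np.array([[c,s],[-s,c]])+p[:2]
    uv=np.array([proj(d,[*r,z])[::-1] for r in q]); cv2.polylines(x,[np.round(uv*16).astype(np.int32)],True,col,1,shift=4)
rect(130,70,40,(0,255,0)); rect(85,50,40,(255,0,0)); rect(130,70,0,(0,0,255))
cv2.imwrite("pics/ov9.png",x[...,::-1])
for q in("lever_handle","lever_hinge"):
    r=[ray(V[k][0],V[k][1][q][0]) for k in(1,2,9) if q in V[k][1]]
    if len(r)>1: print(q,tri(r))
E
python3 k.py
```

```text
bar_top [68. 99.] 0.7
tartboard [151. 546.] 0.93
cardholder [ 50. 508.] 0.81
battery [239. 280.] 0.94
dock [162. 190.] 0.71
pocket_floor [165. 190.] 0.94
lever_handle [68. 99.] 0.87
lever_hinge [111. 151.] 0.85
jar [214. 337.] 0.81
[458.  215.4 200.2] [3.1415 0.     0.3441]
1 True
2 True
9 True
lever_handle (array([528.33708159, 389.12907686, 114.50578227]), np.float64(1.7568127472877133))
lever_hinge (array([507.50467437, 330.26796523, 116.05436333]), np.float64(1.5253406223153108))
```

View pics/ov9.png

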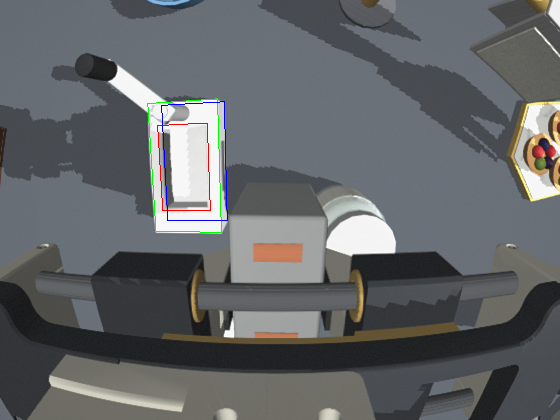

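The green outline (dock top at 458, 312.8, yaw 0.343) sits on the dock's edges, corners near (149,102) and (222,232). The lever is open at about -0.65, with its handle at (95,67). Proceeding.

>>> play_rows --rows '[[[0,0.5,0],[0,0,0]],[[0,0.8,0],[0,0,0]],[[0,0.9,0],[0,0,0]],[[0,0.7,0],[0,0,0]],[[0,0.34,-0.2],[0,0,0]],[[0,0,-0.6],[0,0,0]],[[0,0,-0.8],[0,0,0]],[[0,0,-0.8],[0,0,0]],[[0,0,-0.6],[0,0,0]],[[0,0,-0.3],[0,0,0]],[[0,0,0],[0,0,0]]]'

```text
time: 33.02
tool_pos: [457.8, 312.4, 100.7]
tcp_rot: [3.141, 0.001, 0.344]
contact_force: [0.0, -0.5, -3.5]
grip_width: 40.2
finger_force: 29.8
```

>>> play_rows --rows '[[[0,0,-0.1],[0,0,0]],[[0,0,-0.1],[0,0,0]],[[0,0,-0.1],[0,0,0]],[[0,0,-0.1],[0,0,0]],[[0,0,0],[0,0,0]]]'

```text
time: 33.65
tool_pos: [457.9, 312.5, 89.0]
tcp_rot: [3.141, 0.001, 0.344]
contact_force: [0.8, 0.2, -3.3]
grip_width: 40.0
finger_force: 29.8
```

>>> play_rows --rows '[[[0,0,-0.15],[0,0,0]],[[0,0,-0.2],[0,0,0]],[[0,0,-0.2],[0,0,0]],[[0,0,-0.15],[0,0,0]],[[0,0,-0.08],[0,0,0]],[[0,0,0],[0,0,0]]]'

```text
time: 34.4
tool_pos: [458.0, 312.6, 65.7]
tcp_rot: [3.141, 0.0, 0.344]
contact_force: [0.2, -0.2, -3.2]
grip_width: 39.9
finger_force: 29.8
```

>>> play_rows --rows '[[[0,0,-0.04],[0,0,0]],[[0,0,-0.03],[0,0,0]],[[0,0,0],[0,0,0]]]'

```text
time: 34.78
tool_pos: [458.0, 312.6, 63.8]
tcp_rot: [3.142, -0.0, 0.344]
contact_force: [0.8, 0.2, -3.5]
grip_width: 39.9
finger_force: 29.8
```

>>> play_rows --rows '[[[0,0,-0.03],[0,0,0]],[[0,0,-0.03],[0,0,0]],[[0,0,0],[0,0,0]]]'

```text
time: 35.15
tool_pos: [458.2, 312.7, 63.3]
tcp_rot: [3.142, -0.001, 0.344]
contact_force: [-3.8, -1.9, 8.6]
grip_width: 39.5
finger_force: 29.9
```

Battery seated: floor contact at TCP z 63.3, against 63.4 predicted. Release and rise.

>>> play_rows --rows '[[[0,0,0.02],[0,0,0]],[[0,0,0],[0,0,0]],[[0,0,0],[0,0,0]],[[0,0,0],[0,0,0]]]' --hand 0.3

```text
time: 35.65
tool_pos: [458.0, 312.6, 62.4]
tcp_rot: [3.141, 0.0, 0.344]
contact_force: [-0.5, 0.3, -0.6]
grip_width: 59.5
finger_force: 0.0
```

>>> play_rows --rows '[[[0,0,0.4],[0,0,0]],[[0,0,0.8],[0,0,0]],[[0,0,0.9],[0,0,0]],[[0,0,0.9],[0,0,0]],[[0,0,0.7],[0,0,0]],[[0,0,0.3],[0,0,0]],[[0,0,0],[0,0,0]]]'

```text
time: 36.52
tool_pos: [458.2, 312.7, 183.1]
tcp_rot: [-3.142, -0.001, 0.344]
contact_force: [0.1, -0.6, 0.4]
grip_width: 59.6
finger_force: 0.0
```

```bash
python3 b.py 10 battery dock lever_handle
cat > l.py <<'E'
from fit import *
d,o,M=pickle.load(open("v10.pkl","rb")); x=d["img"].copy(); p=np.array([458.1,312.7,.344])
V={k:pickle.load(open(f"v{k}.pkl","rb")) for k in(1,2,9,10)}
for q in("lever_handle","lever_hinge"):
    for ks in((1,2,9),(1,2,9,10),(9,10)):
        r=[ray(V[k][0],V[k][1][q][0]) for k in ks if q in V[k][1]]
        if len(r)>1: print(q,ks,tri(r))
def poly(P,col): cv2.polylines(x,[np.round(np.array([proj(d,r)[::-1] for r in P])*16).astype(np.int32)],True,col,1,shift=4)
c,s=np.cos(p[2]),np.sin(p[2])
q=np.array([[-37.5,-20],[37.5,-20],[37.5,20],[-37.5,20]])@np.array([[c,s],[-s,c]])+p[:2]
poly([[*r,85] for r in q],(255,0,0))
poly([[527.9+9*np.cos(t),387.9+9*np.sin(t),138] for t in np.arange(0,6.28,.3)],(0,255,0))
cv2.imwrite("pics/ov10.png",x[...,::-1])
E
python3 l.py
```

```text
battery [199. 277.] 0.81
lever_handle [ 98. 207.] 0.6
lever_hinge [156. 277.] 0.82
jar [247. 414.] 0.84
lever_handle (1, 2, 9) (array([528.33708159, 389.12907686, 114.50578227]), np.float64(1.7568127472877133))
lever_handle (1, 2, 9, 10) (array([528.116156  , 388.27050485, 115.11754975]), np.float64(1.5854109432997427))
lever_handle (9, 10) (array([528.04731082, 386.61585717, 115.30243327]), np.float64(0.1967796077054424))
lever_hinge (1, 2, 9) (array([507.50467437, 330.26796523, 116.05436333]), np.float64(1.5253406223153108))
lever_hinge (1, 2, 9, 10) (array([507.17970236, 330.44170627, 116.310421  ]), np.float64(1.8541900240273683))
lever_hinge (9, 10) (array([506.78676553, 331.07099937, 115.88511294]), np.float64(0.3285636549600386))
```

View pics/ov10.png

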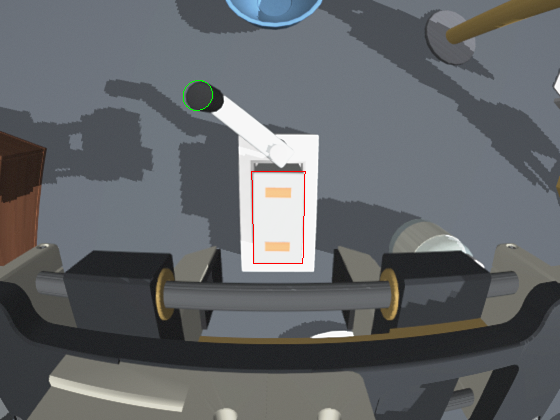

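Battery top matches the home outline at z 85 (red), and the handle's predicted top (green, at (200,95)) is exact. Going to the lever.

>>> play_rows --rows '[[[0.2,0.2,0],[0,0,0.7]],[[0.35,0.4,0],[0,0,0.9]],[[0.4,0.4,0],[0,0,0.9]],[[0.4,0.4,0],[0,0,0.9]],[[0.4,0.4,0],[0,0,0.9]],[[0.4,0.4,0],[0,0,0.9]],[[0.18,0.31,0],[0,0,0.9]],[[0,0,0],[0,0,0.37]],[[0,0,0],[0,0,0]]]' --hand -0.2

```text
time: 38.5
tool_pos: [527.9, 387.9, 182.3]
tcp_rot: [-3.141, 0.0, 1.247]
contact_force: [-0.2, -1.0, 0.4]
grip_width: 36.9
finger_force: 0.0
```

>>> play_rows --rows '[[[0,0,-0.4],[0,0,0]],[[0,0,-0.7],[0,0,0]],[[0,0,-0.7],[0,0,0]],[[0,0,-0.3],[0,0,0]],[[0,0,-0.1],[0,0,0]],[[0,0,0],[0,0,0]]]'

```text
time: 39.25
tool_pos: [528.2, 388.0, 117.0]
tcp_rot: [3.141, -0.001, 1.247]
contact_force: [0.5, 0.4, 0.8]
grip_width: 36.6
finger_force: 0.0
```

Run:
```python
import numpy as np
H=np.array([508.5,331.0]); t0=1.247
# centre leads the handle by up to 5 mm at end: final angle q=1.6+ lead
p=H+60*np.array([np.cos(t0),np.sin(t0)])
n=18; end=1.914+1.60+9/60
for t in np.linspace(t0,end,n+1)[1:]:
    q=H+60*np.array([np.cos(t),np.sin(t)]); print(np.round((q-p)/30,2), round(t,2), q.round(1)); p=H+60*np.array([np.cos(t),np.sin(t)])
print(np.degrees((end-t0)/n)/8)
from h import get_obs; print(get_obs()["joint_positions"])
```

```text
[-0.26  0.07] 1.38 [519.8 389.9]
[-0.27  0.03] 1.52 [511.8 390.9]
[-0.27 -0.  ] 1.65 [503.8 390.8]
[-0.27 -0.04] 1.78 [495.8 389.6]
[-0.26 -0.07] 1.92 [488.1 387.4]
[-0.25 -0.11] 2.05 [480.7 384.2]
[-0.23 -0.14] 2.19 [473.8 380. ]
[-0.21 -0.17] 2.32 [467.6 374.9]
[-0.18 -0.2 ] 2.46 [462.1 369. ]
[-0.16 -0.22] 2.59 [457.4 362.5]
[-0.13 -0.24] 2.72 [453.7 355.3]
[-0.09 -0.25] 2.86 [450.9 347.8]
[-0.06 -0.26] 2.99 [449.2 339.9]
[-0.02 -0.27] 3.13 [448.5 331.9]
[ 0.01 -0.27] 3.26 [448.9 323.8]
[ 0.05 -0.26] 3.4 [450.4 315.9]
[ 0.08 -0.25] 3.53 [453.  308.3]
[ 0.12 -0.24] 3.66 [456.5 301.1]
0.9616937436327776
[ 5.16771724e-01  6.86293990e-01  1.29298938e+00 -1.00960430e-04
  1.16148377e+00  8.40448014e-01]
```

>>> play_rows --rows '[[[-0.26,0.07,0],[0,0,0.96]],[[-0.27,0.03,0],[0,0,0.96]],[[-0.27,0,0],[0,0,0.96]],[[-0.27,-0.04,0],[0,0,0.96]],[[-0.26,-0.07,0],[0,0,0.96]],[[-0.25,-0.11,0],[0,0,0.96]],[[-0.23,-0.14,0],[0,0,0.96]],[[-0.21,-0.17,0],[0,0,0.96]],[[-0.18,-0.2,0],[0,0,0.96]],[[-0.16,-0.22,0],[0,0,0.96]],[[-0.13,-0.24,0],[0,0,0.96]],[[0,0,0],[0,0,0]]]'

```text
time: 40.75
tool_pos: [453.5, 355.2, 117.5]
tcp_rot: [3.14, 0.001, 2.72]
contact_force: [-0.1, 0.2, 0.7]
grip_width: 36.3
finger_force: 0.0
```

>>> play_rows --rows '[[[-0.09,-0.25,0],[0,0,0.96]],[[-0.06,-0.26,0],[0,0,0.96]],[[-0.02,-0.27,0],[0,0,0.96]],[[0.01,-0.27,0],[0,0,0.96]],[[0.05,-0.26,0],[0,0,0.96]],[[0.08,-0.25,0],[0,0,0.96]],[[0.05,-0.1,0],[0,0,0.4]],[[0,0,0],[0,0,0]]]'

```text
time: 41.75
tool_pos: [454.3, 305.5, 117.0]
tcp_rot: [3.142, 0.001, -2.705]
contact_force: [0.3, 0.2, -0.7]
grip_width: 36.5
finger_force: 0.0
```

```bash
cat > n.py <<'E'
from h import *
o=get_obs(); print(o["tool_pos"],o["tcp_rot"],o["contact_force"],o["finger_force"])
H=np.array([508.5,331.])
for n in("side","top","wrist"):
    d=cam(n)
    for q in("lever_handle",):
        for r in pinpoint(q,n)[:1]:
            p=atz(d,r["at"],118); v=p[:2]-H; print(n,np.round(r["at"]),round(r["p"],2),p.round(1),"q",round((np.arctan2(v[1],v[0])-1.914)%6.283,3),np.hypot(*v).round(1))
    save(d,f"pics/n_{n}.png")
E
python3 n.py
```

```text
[454.34223191 305.52591202 116.99177406] [ 3.14152582e+00  1.04660440e-03 -2.70455306e+00] [ 0.26145209  0.24661716 -0.67749921] 0.0
side [151. 178.] 0.49 [450.5 319.7 118. ] q 1.42 59.1
wrist [279. 296.] 0.66 [449.3 314.9 118. ] q 1.493 61.3
```

>>> play_rows --rows '[[[0.05,-0.1,0],[0,0,0.4]],[[0.03,-0.06,0],[0,0,0.2]],[[0,0,0],[0,0,0]]]'

```text
time: 42.42
tool_pos: [456.2, 300.5, 116.5]
tcp_rot: [3.142, -0.0, -2.618]
contact_force: [-0.8, 0.5, -1.0]
grip_width: 36.7
finger_force: 0.1
```

>>> play_rows --rows '[[[0.02,-0.04,0],[0,0,0]],[[0,0,0],[0,0,0]]]'

```text
time: 42.68
tool_pos: [456.7, 299.3, 116.5]
tcp_rot: [3.141, -0.0, -2.618]
contact_force: [-1.1, 0.6, -0.0]
grip_width: 36.3
finger_force: 0.4
```

>>> play_rows --rows '[[[-0.05,0.12,0],[0,0,0]],[[0,0,0.5],[0,0,0]],[[0,0,0.8],[0,0,0]],[[0,0,0.9],[0,0,0]],[[0,0,0.9],[0,0,0]],[[-0.7,-0.5,0.3],[0,0,0]],[[-0.8,-0.6,0],[0,0,0]],[[-0.5,-0.4,0],[0,0,0]],[[0,0,0],[0,0,0]]]'

```text
time: 43.8
tool_pos: [395.0, 257.7, 219.9]
tcp_rot: [-3.141, 0.002, -2.618]
contact_force: [-0.1, 0.1, 0.1]
grip_width: 36.8
finger_force: 0.0
```

```bash
python3 n.py
python3 - <<'E'
import cv2,numpy as np
s=cv2.imread('pics/n_side.png');t=cv2.imread('pics/n_top.png')
cv2.imwrite('pics/fin.png',np.hstack([cv2.resize(s[110:330,140:360],(400,400)),np.vstack([cv2.resize(t[140:260,180:400],(400,218)),cv2.resize(t[215:315,120:300],(400,222))])[:400]]))
E
```

```text
[394.99275068 257.69846402 219.86134281] [-3.14139327e+00  1.69484152e-03 -2.61779297e+00] [-0.05171392  0.07428184  0.10346511] 0.0
side [153. 183.] 0.71 [461.6 305.9 118. ] q 1.718 53.2
wrist [302. 292.] 0.72 [453.9 307.8 118. ] q 1.629 59.4
```

View pics/fin.png

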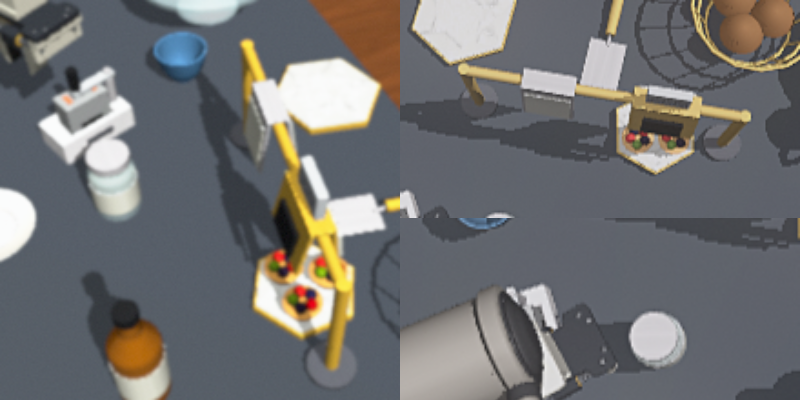

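Final check: the lever lies over the battery (q about 1.6), the lamp hangs over the tarts with the panel on the customers' side, and the bystanders have not moved. Handing in.

```bash
python3 -c "
from plant import bot
print(bot.close_job())"
```

```text
the job is handed in; nothing more can be done
None
```

I handed the job in at about 44 s: the lamp hangs astride the rail above the tarts with its panel facing the customers, the battery is fully home in the dock, and the lever is shut over it; no verdict came back.

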